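# Close a split suppository mould on its dowels and hold it shut

## Task

Close the aluminium suppository mould: take its loose half out of the steel tray (not the brass one), turn it so that the red dots match, and lower it, without dropping it, onto the two dowels of the half that lies on the blue mat, until the faces meet all round. Then press the two halves firmly together with a steady push of about 15 N and finish like that, fingers still on the upper half and pressing down, so that a colleague can put the clamp on. Keep the lower half about where it lies on its mat and leave everything else on the bench alone.

Things in the scene. Friction and masses are not known exactly. Their poses are not given: they have to be found in the camera images.
- upper_half: Loose aluminium mould half, 140 (x) x 46 (y) x 20 (z) mm, 0.3 kg, lying parting face down in the tray. Origin at the centre of its underside, z up. Six half-round cavities open at its -y edge; a red dot on top at x -61.5, y -14 mm, a grey clamp seat at the middle. Its two dowel holes lie off centre, so it fits one way round only. Grip it across its 46 mm width at the middle, from above.
- upper_hole_left (a point): Lower mouth of a round through hole, 9.5 mm wide, in the upper half at x -59, y +8, z 0 mm of it.
- upper_hole_right (a point): The same for the other hole, at x +59, y +8, z 0 mm of the upper half.
- lower_half: The other aluminium half, 140 (x) x 46 (y) x 20 (z) mm, 0.3 kg, lying loose on the mat, cavities up. Origin at the centre of its underside, z up; red dot on its face at x -61.5, y -14 mm. Closed, the upper half's origin is 20 mm straight above this one and the axes of both are parallel, the same way round.
- dowel_left (a point): Tip of a bullet-nosed steel dowel of 8 mm on the lower half, at x -59, y +8, z +33 mm of it: it stands 13 mm above the face; the upper 7 mm taper to 2.6 mm at the tip.
- dowel_right (a point): The same for the other dowel, at x +59, y +8, z +33 mm of the lower half.
- tray: Flat stainless tray, 200 (x) x 300 (y) x 20 mm high, walls and floor 3 mm thick, fixed on the bench on one side (left or right). The two loose halves lie on its floor side by side in its y direction, about 115 mm apart. Origin at the centre of its underside.
- mat: Blue rubber mat, 150 (x) x 200 (y) x 4 mm thick, fixed on the bench on the other side. Origin at the centre of its underside.
- brass_half: Bystander: half of another mould, yellow brass, 128 x 40 x 17 mm, lying parting face down in the tray beside the aluminium half. Origin at the centre of its underside.
- mould_clamp: Bystander: dark steel bow clamp with a screw, lying flat on the bench beyond the mat, about 85 x 110 x 15 mm. Origin at the bench under its middle.
- spatula: Bystander: thin steel laboratory spatula 160 mm long, lying on the bench beyond the tray and the mat. Origin under its middle.
- amber_vial: Bystander: small amber bottle with black cap, diameter 34, height 75 mm. Origin at the centre of its foot.
- white_tub: Bystander: white plastic tub, diameter 94, height 134 mm. Origin at the centre of its foot.
- beaker: Bystander: glass beaker, diameter 72, height 85 mm. Origin at the centre of its foot.

How it is judged:
By the outcome, as a careful person would: the job done as asked, in the order asked, and still so for the second after the job is handed in, while the arm keeps its last pose, push and grip.
It also fails if it takes over 38 s, if anything falls off the work surface, if the arm or the gripper's body presses on something with over 40 N, if the wrist force passes 120 N, or if a joint passes its speed limit or range.

## Robot

A 6-joint arm with a two-finger parallel gripper is mounted at the origin on the work surface. World frame = base frame: x ahead of the robot, y to its left, z up, the work surface at z = 0. Lengths are in m, angles in rad, forces in N, time in s.
With the tool pointing down it reaches from about 0.35 to 0.85 m from the base axis. Payload 8.1 kg.
Tool frame: the origin (TCP) lies at the very end of the fingers, on their centre line; the grasp point (between the pads) lies 19 mm behind it; z points along the fingers, y is the line along which they close (so a half turn about z gives the same grasp; the last joint's range is limited). The gripper opens to 93 mm and grips with 3 to 60 N. Pads are 15 mm wide; open, the fingers measure 128 mm over their backs; the gripper's body (75 mm by 188 mm) begins 65 mm behind the grasp point.
Start: joints at [1.018, 0.13, 1.488, -0, 1.523, -0.085], TCP at [0.271, 0.536, 0.219] pointing down, gripper open.
Joint ranges: [-2.96, 2.96], [-0.89, 2.26], [0.02, 2.5], [-1.34, 4.48], [0, 2.73], [-2.66, 2.66]. Speed limits (rad/s): [2.39, 2.39, 2.79, 3.14, 3.14, 3.14].

## Interface

Orientations are given as a unit quaternion [x, y, z, w].
In Python, from workcell import arm, eyes gives the robot as it stands (arm), with the cameras (eyes).
- The arm moves only by the tool send_path, called after "Emit:" as name(argument=value, ...) on one line, values as JSON. Schema: {"type":"object","properties":{"rows":{"type":"array","items":{"type":"number"},"minItems":5,"maxItems":100},"only":{"type":"string"},"quiet":{"type":"boolean"},"lines":{"type":"string"}},"required":["rows"],"additionalProperties":false}. rows is one flat list of numbers that holds 1 to 20 rows one after another, with no inner brackets; each row has 5 numbers: the finger opening in m, then dx, dy, dz in shares of the most that a row can go, 1 being 50 mm, then a turn about the tool's z in parts of the range, where 1.0 means pi rad; each row shifts and turns the commanded pose from where the row before left it, along the tool's axes as they then stand; what a row does not reach is not made up. A row lasts 1/10 s, in which the tool goes at most 0.05 m and 0.15 rad, less where a joint would pass 70% of its speed; a pose out of reach is approached as far as the arm can. The fingers move at their own pace and stop on an object; the grip force is fixed at half the most. Time passes only in rows, so rows that do not move let the fingers close. The tool returns the time, the measured TCP pose, the force, the opening and the grip force at its end. only (a regular expression) keeps the lines of the reply that match it, lines (a string "A,B") keeps lines A to B, and quiet returns only ok. A shift or turn number past 1, either way, is cut back to 1. Input that does not fit is refused with a message, and nothing moves.
- arm.read_state(): the state, without advancing time (a new reading comes with each control period).
- eyes.get_image(name): name is "side" or "top"; returns the picture (400x640x3 uint8, red, green, blue); there is no depth.
- eyes.calibration(name): a dict with "K" (3x3 intrinsics, pixels), "dist_coeffs" ([k1, k2, p1, p2, k3] as OpenCV has them; the pictures are not rectified), "position" and "rotation" of the camera in the world. Camera axes: x right, y down, z forward; pixel columns grow to the right and rows downward; lengths in m; the calibration is good to about 2 mm. A picture is of the moment at which its call begins. calibration takes no time and is no camera call.
- arm.sign_off(): hands the job in; it is judged then, once.
The state is a dict: "clock": time; "joints": joint angles; "joint_velocities": joint speeds; "joint_efforts": joint torques, N m; "position": TCP position; "tool_rot": TCP orientation; "force": force on the tool from outside, world axes, zero at the start; "ft_torque": the same for the moment, N m; "gripper_width": finger opening in m; "gripper_force": force on a finger pad.
Only numpy, scipy, OpenCV 4.12 (cv2) and the standard library are available. Lean on these libraries where they do the work, as an engineer would, in place of code of your own. Each camera call takes 0.05 s, during which the arm holds its last target. There are 200 camera calls.

## Working session

There is one attempt and no reset: what is moved stays moved. The work goes in short steps, Python scripts to look and compute and a tool call to move; the robot and the scene stay as the last step left them, time stands still between calls to the robot, and variables do not carry over. Pictures are saved under pics/ and viewed, at most 10 in all, crops included, and the job is handed in when it is done.

```bash
ls; mkdir -p pics
```

Run:
```python
from workcell import arm, eyes
import cv2
for n in("top","side"):
    cv2.imwrite(f"pics/{n}0.png",eyes.get_image(n)[:,:,::-1])
    c=eyes.calibration(n);print(n,c)
print(arm.read_state())
```

```text
pics
workcell.py
top {'K': array([[423.51269742,   0.        , 312.90928499],
       [  0.        , 423.51269742, 202.84902464],
       [  0.        ,   0.        ,   1.        ]]), 'dist_coeffs': array([-0.10322431,  0.        ,  0.        ,  0.        ,  0.        ]), 'position': array([ 0.46639511, -0.02876694,  0.97435266]), 'rotation': array([ 0.70568245, -0.70383188,  0.05684267, -0.05832562])}
side {'K': array([[466.44706928,   0.        , 319.18902305],
       [  0.        , 466.44706928, 201.03057037],
       [  0.        ,   0.        ,   1.        ]]), 'dist_coeffs': array([-0.07096696,  0.        ,  0.        ,  0.        ,  0.        ]), 'position': array([ 0.1954416 , -0.73532892,  0.66298401]), 'rotation': array([ 0.8661587 , -0.22653869,  0.11645927, -0.42998438])}
{'clock': 0.1, 'joints': array([ 1.01757954e+00,  1.31109554e-01,  1.48912151e+00, -1.18922513e-05,
        1.52301249e+00, -8.53977932e-02]), 'joint_velocities': array([ 0.00028658, -0.00191845, -0.00259949, -0.00050166,  0.00030927,
       -0.00070634]), 'joint_efforts': array([ 1.15266317e-03, -5.61348581e+01, -4.93087184e+01,  7.69998855e-02,
        2.92705680e-02, -8.09930657e-05]), 'position': array([0.27028408, 0.53511473, 0.21770491]), 'tool_rot': array([ 2.31781959e-01,  9.72767414e-01, -7.85589942e-04, -2.53477088e-04]), 'force': array([ 0.01087686, -0.35996271, -0.48280902]), 'ft_torque': array([ 0.00385124,  0.01932057, -0.03368021]), 'gripper_force': 0.0, 'gripper_width': 0.09312596230400862}
```

View pics/top0.png

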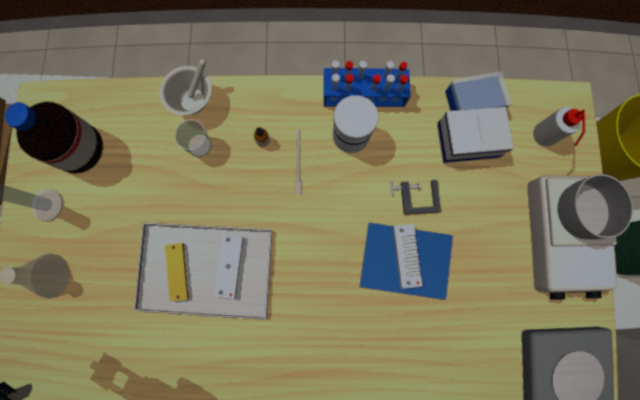

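View pics/side0.png

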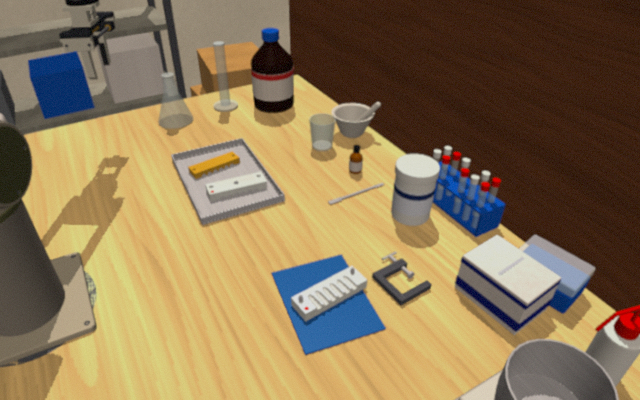

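The top view shows the upper half at about (230,266) and the lower half on the mat at about (408,256). In the side view they are at about (236,186) and (330,292). I'll zoom in for the features.

Run:
```python
import cv2,numpy as np
t=cv2.imread("pics/top0.png");s=cv2.imread("pics/side0.png")
r=lambda im,x,y,w,h:cv2.resize(im[y:y+h,x:x+w],(w*400//w,h*400//w),interpolation=cv2.INTER_CUBIC)
f=lambda im,x,y:r(im,x,y,100,75)
cv2.imwrite("pics/crops0.png",np.vstack([np.hstack([f(t,180,228),f(t,358,220)]),np.hstack([f(s,190,150),f(s,280,255)])]))
```

```text
(no output)
```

View pics/crops0.png

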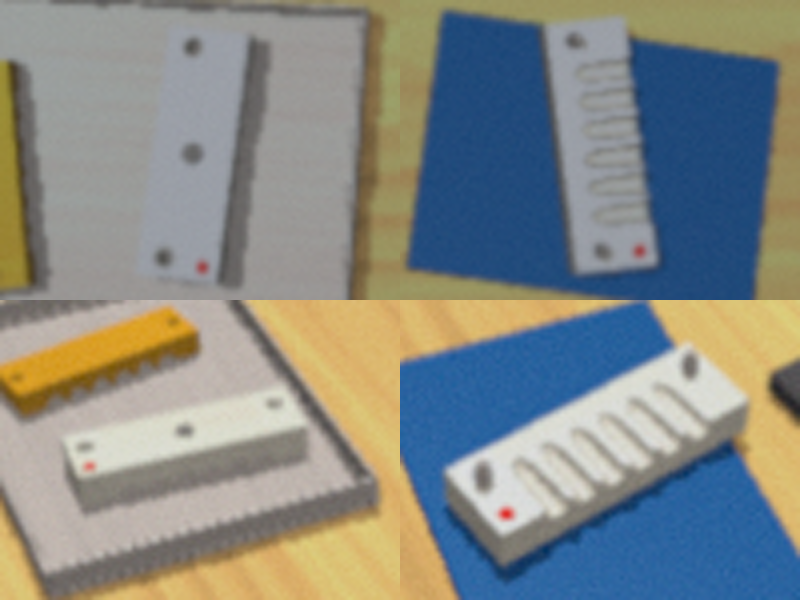

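Create h.py:
```python
import numpy as np,cv2
from workcell import arm, eyes
from scipy.spatial.transform import Rotation as R
from scipy.optimize import least_squares
C={n:eyes.calibration(n) for n in("top","side")}
def proj(n,P):
    c=C[n];q=np.asarray(c["rotation"])
    M=(R.from_quat(q) if q.shape==(4,) else R.from_matrix(q)).as_matrix().T
    return cv2.projectPoints(np.float64(P).reshape(-1,3),cv2.Rodrigues(M)[0],-M@c["position"],c["K"],c["dist_coeffs"])[0][:,0]
def world(p,L):  # p=x,y,yaw,z ; L local mm
    L=np.float64(L).reshape(-1,3)/1000
    return R.from_euler("z",p[2]).apply(L)+[p[0],p[1],p[3]]
def fit(obs,z,p0):
    """obs: list (cam, local mm, pixel)"""
    f=lambda p:np.concatenate([(proj(n,world([*p[:3],z],L))[0]-uv) for n,L,uv in obs])
    s=least_squares(f,p0,loss="soft_l1",f_scale=.5,x_scale=[.01,.01,.1]);return s.x,f(s.x).reshape(-1,2)
def red(im,x,y,r=12):
    a=im[y-r:y+r,x-r:x+r].astype(float);w=np.clip(a[...,0]-np.maximum(a[...,1],a[...,2])-40,0,None)
    i,j=np.mgrid[:2*r,:2*r];return np.array([(w*j).sum(),(w*i).sum()])/w.sum()+[x-r,y-r]
```

Run:
```python
from h import *
im={n:cv2.imread(f"pics/{n}0.png")[:,:,::-1] for n in C}
o=lambda u,v,x0,y0,cu,cv_:np.array([(u-cu+.5)/4-.5+x0,(v-cv_+.5)/4-.5+y0])
T=lambda u,v:o(u,v,180,228,0,0); S=lambda u,v:o(u,v,190,150,0,300)
T2=lambda u,v:o(u,v,358,220,400,0); S2=lambda u,v:o(u,v,280,255,400,300)
HL,HR,SE,D=(-59,8,20),(59,8,20),(0,0,20),(-61.5,-14,20)
c=[(-70,23,20),(70,23,20),(70,-23,20),(-70,-23,20)]
up=[("top",HR,T(192,46)),("top",SE,T(192,153)),("top",HL,T(163,257)),("top",D,red(im["top"],230,294)),
("side",HL,S(85,447)),("side",SE,S(184,430)),("side",HR,S(275,403)),("side",D,red(im["side"],212,266-75))]
lo=[("top",D,red(im["top"],417,282)),("top",c[1],T2(543,25)),("top",c[2],T2(626,17)),("top",c[3],T2(658,265)),("top",c[0],T2(575,275)),
("side",D,red(im["side"],306,308)),("side",c[0],S2(447,468)),("side",c[1],S2(690,342)),("side",c[2],S2(748,400))]
for nm,ob,z,p0 in(("up",up,.003,[.33,.16,0]),("lo",lo,.004,[.35,-.25,.1])):
    for cam in("top","side",None):
        p,r=fit([q for q in ob if cam in(None,q[0])],z,p0);print(nm,cam,p.round(4))
    print(r.round(2).tolist())
    P=p
    L=np.array(c)
    for n in C:
        pts=proj(n,world([*P,z],[L,L-[0,0,20],] if 0 else np.vstack([L,L-[0,0,20],[HL,HR]])))
        m=cv2.resize(im[n],None,fx=8,fy=8,interpolation=cv2.INTER_CUBIC)
        q=((pts+.5)*8).astype(int).reshape(-1,1,2)
        m=np.ascontiguousarray(m)
        cv2.polylines(m,[q[:4]],True,(0,255,0),1);cv2.polylines(m,[q[4:8]],True,(0,0,255),1)
        if nm=="lo":
            t=proj(n,world([*P,z],[(-59,8,33),(59,8,33)]))
            for a,b in zip(pts[8:],t):cv2.line(m,*[tuple(((k+.5)*8).astype(int)) for k in(a,b)],(255,0,255),1)
        x,y=(q.reshape(-1,2).mean(0)-[200,150+(0)]).astype(int) if 0 else q.reshape(-1,2).mean(0).astype(int)
        m=m[y-290:y+290,x-390//1:x+390]
        cv2.imwrite(f"pics/ov_{nm}_{n}.png",cv2.resize(m[:,:,::-1],(400,297)))
a=[cv2.imread(f"pics/ov_{k}_{n}.png") for k in("up","lo") for n in C]
cv2.imwrite("pics/ov.png",np.vstack([np.hstack(a[:2]),np.hstack(a[2:])]))
```

```text
up top [ 0.4796  0.164  -0.1069]
up side [ 0.4776  0.1611 -0.1079]
up None [ 0.479   0.1636 -0.1073]
[[0.19, 0.43], [0.11, 0.25], [0.28, 0.34], [0.01, 0.11], [0.15, -0.99], [0.3, -0.47], [0.01, -0.75], [0.19, -0.53]]
lo top [ 0.5032 -0.2396  0.1028]
lo side [ 0.5029 -0.2406  0.0987]
lo None [ 0.5031 -0.2401  0.0999]
[[0.15, 0.23], [0.67, -0.01], [-0.13, -0.02], [-0.08, 0.15], [0.36, -0.12], [0.04, -0.27], [-0.72, -0.03], [-0.12, -0.25], [0.7, -0.4]]
```

View pics/ov.png

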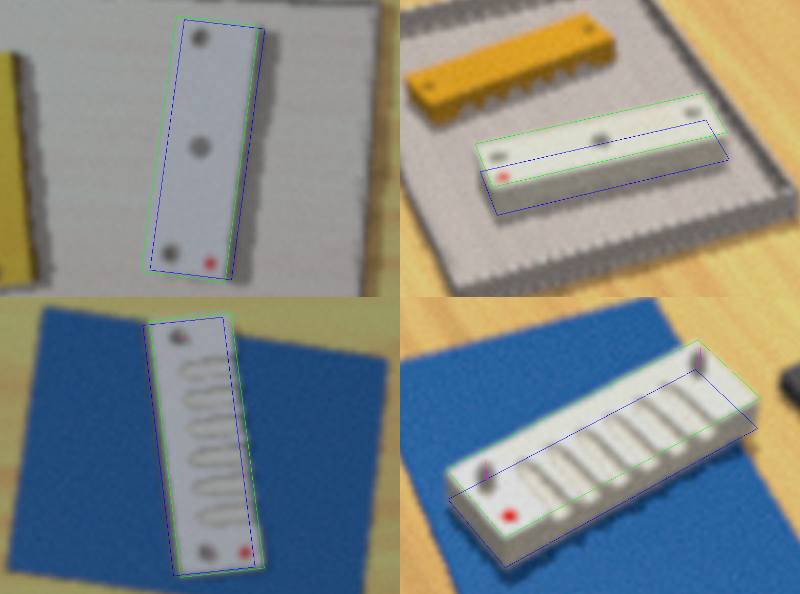

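The overlay fits: upper half at (0.479, 0.164) with yaw -0.107, lower half at (0.503, -0.240) with yaw 0.100. Next I'll move above the upper half.

Careful with the scale: shifts go in shares of 50 mm and turns go in shares of pi rad. That gives: -0.0236 m is -0.472, -0.0158 m is -0.316, -0.091 rad is -0.029.

Emit:
send_path(rows=[0.093,-0.472,-0.316,0.12,0,0.093,-0.472,-0.316,0.12,0,0.093,-0.472,-0.316,0.12,0,0.093,-0.472,-0.316,0.12,0,0.093,-0.472,-0.316,0.12,0,0.093,-0.472,-0.316,0.12,0,0.093,-0.472,-0.316,0.12,0,0.093,-0.472,-0.316,0.12,0,0.093,-0.472,-0.316,0.12,0,0.093,-0.472,-0.316,0.12,0,0.093,-0.472,-0.316,0.12,0,0.093,-0.472,-0.316,0.12,0,0.093,-0.472,-0.316,0.12,0,0.093,-0.472,-0.316,0.12,0,0.093,-0.472,-0.316,0.12,0,0.093,0,0,0,-0.0286,0.093,0,0,0,-0.0286,0.093,0,0,0,-0.0286,0.093,0,0,0,-0.029,0.093,0,0,0,0])

```text
clock: 2.1
position: [0.4793, 0.1643, 0.1282]
tool_rot: [0.053, 0.999, -0.0, -0.0]
force: [0.1, -0.6, 0.5]
gripper_width: 0.0927
gripper_force: 0.0
```

Add to h.py:
```python
def to(x,y,z,yaw):
    """tool-frame step to reach TCP x,y,z with tool y axis at world angle yaw+90deg (mod 180)"""
    s=arm.read_state();M=R.from_quat(s["tool_rot"]).as_matrix()
    d=M.T@(np.array([x,y,z])-s["position"]);a=np.arctan2(M[1,1],M[0,1])-np.pi/2-yaw
    a=(a+np.pi/2)%np.pi-np.pi/2
    print("step",d.round(4),"turn",a.round(4),"pos",s["position"].round(4),"tilt",M[:,2].round(4),"j",s["joints"].round(2),"F",s["force"].round(1),"T",s["ft_torque"].round(2),"t",s["clock"])
```

```bash
python3 -c "
from h import *
to(.4793,.1636,.0065,-.107)"
```

```text
step [-1.000e-04 -6.000e-04  1.217e-01] turn 0.0015 pos [0.4793 0.1643 0.1282] tilt [-8.e-04 -2.e-04 -1.e+00] j [ 0.23 -0.06  1.85 -0.    1.35 -1.24] F [ 0.1 -0.6  0.5] T [0.01 0.01 0.06] t 2.1
```

In the tool's units: 0.02 m is 0.4, 0.015 m is 0.3.

Emit:
send_path(rows=[0.093,0,-0.012,0.4,0,0.093,0,0,0.4,0,0.093,0,0,0.4,0,0.093,0,0,0.4,0,0.093,0,0,0.3,0,0.093,0,0,0.2,0,0.093,0,0,0.16,0,0.093,0,0,0.1,0,0.093,0,0,0.06,0,0.093,0,0,0,0,0.093,0,0,0,0])

```text
clock: 3.2
position: [0.48, 0.1639, 0.0082]
tool_rot: [0.053, 0.999, 0.0, 0.0]
force: [-0.0, -0.4, -0.4]
gripper_width: 0.0929
gripper_force: 0.0
```

```bash
python3 -c "
from h import *
to(.4793,.1636,.0065,-.107)"
```

```text
step [ 0.0007 -0.0004  0.0017] turn 0.0001 pos [0.48   0.1639 0.0082] tilt [ 8.e-04  2.e-04 -1.e+00] j [ 0.23  0.1   1.93 -0.    1.11 -1.24] F [-0.  -0.4 -0.4] T [ 0.07  0.03 -0.02] t 3.2
```

Close and lift a bit to check the grip.

In the tool's units: 0.002 m is 0.04.

Emit:
send_path(rows=[0.093,0,0,0.04,0,0.04,0,0,0,0,0.04,0,0,0,0,0.04,0,0,0,0,0.04,0,0,0,0,0.04,0,0,0,0,0.04,0,0,0,0,0.04,0,0,0,0,0.04,0,0,0,0,0.04,0,0,0,0])

```text
clock: 4.2
position: [0.4796, 0.1638, 0.0056]
tool_rot: [0.053, 0.999, -0.0, 0.0]
force: [0.4, 0.3, 0.1]
gripper_width: 0.0457
gripper_force: 30.0
```

```bash
python3 -c "
from h import *
to(.4793,.1636,.0065,-.107)"
```

```text
step [ 0.0003 -0.0002 -0.0009] turn 0.0002 pos [0.4796 0.1638 0.0056] tilt [ 0.e+00 -1.e-04 -1.e+00] j [ 0.23  0.1   1.93 -0.    1.11 -1.24] F [0.4 0.3 0.1] T [-0.04 -0.02 -0.01] t 4.2
```

In the tool's units: -0.02 m is -0.4, -0.015 m is -0.3.

Emit:
send_path(rows=[0.04,0,0,-0.1,0,0.04,0,0,-0.2,0,0.04,0,0,-0.4,0,0.04,0,0,-0.4,0,0.04,0,0,-0.4,0,0.04,0,0,-0.4,0,0.04,0,0,-0.3,0,0.04,0,0,-0.2,0,0.04,0,0,0,0])

```text
clock: 5.1
position: [0.4806, 0.1641, 0.1274]
tool_rot: [0.053, 0.999, 0.0, 0.001]
force: [0.9, 0.4, -3.0]
gripper_width: 0.0454
gripper_force: 30.0
```

Emit:
send_path(rows=[0.04,-0.026,-0.16,0,0,0.04,-0.06,-0.36,0,0,0.04,-0.09,-0.54,0,0,0.04,-0.09,-0.54,0,0,0.04,-0.09,-0.54,0,0,0.04,-0.09,-0.54,0,0,0.04,-0.09,-0.54,0,0,0.04,-0.09,-0.54,0,0,0.04,-0.09,-0.54,0,0,0.04,-0.09,-0.54,0,0,0.04,-0.09,-0.54,0,0,0.04,-0.09,-0.54,0,0,0.04,-0.09,-0.54,0,0,0.04,-0.09,-0.54,0,0,0.04,-0.09,-0.54,0,0,0.04,-0.058,-0.36,0,0,0.04,0,-0.08,0,0,0.04,0,0,0,-0.0223,0.04,0,0,0,-0.0223,0.04,0,0,0,-0.0213])

```text
clock: 7.1
position: [0.5019, -0.239, 0.1248]
tool_rot: [-0.052, 0.999, 0.001, -0.001]
force: [0.5, -0.3, -3.0]
gripper_width: 0.0458
gripper_force: 30.0
```

Emit:
send_path(rows=[0.04,0,0,0,0,0.04,0,0,0,0])

```text
clock: 7.3
position: [0.5021, -0.2392, 0.1252]
tool_rot: [-0.049, 0.999, 0.0, -0.0]
force: [-0.5, 0.1, -2.7]
gripper_width: 0.0458
gripper_force: 30.0
```

```bash
python3 -c "
from h import *
to(.5031,-.2401,.100,.1)
for n in C: cv2.imwrite(f'pics/{n}1.png',eyes.get_image(n)[:,:,::-1])
a=cv2.imread('pics/top1.png')[170:320,320:520];b=cv2.imread('pics/side1.png')[200:350,230:430]
cv2.imwrite('pics/c1.png',cv2.resize(np.vstack([a,b])[:, :],(800,1200),interpolation=2)[:600]);cv2.imwrite('pics/c1.png',cv2.resize(np.hstack([a,b]),(800,300),interpolation=2))"
```

```text
step [-0.0009 -0.001   0.0252] turn -0.0012 pos [ 0.5021 -0.2392  0.1252] tilt [-7.e-04  6.e-04 -1.e+00] j [-0.54  0.08  1.72  0.    1.35 -2.21] F [-0.5  0.1 -2.7] T [ 0.04 -0.    0.01] t 7.3
```

View pics/c1.png

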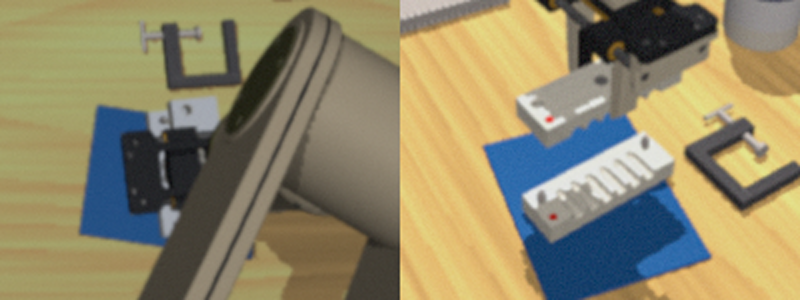

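The top view shows the right hole of the held half at about (414,224). The side view shows both red dots on the same side, upper at about (304,260). I'll compare them with the prediction.

Create chk.py:
```python
from h import *
import sys
k=sys.argv[1]; zoff=.0026
s=arm.read_state();M=R.from_quat(s["tool_rot"]).as_matrix();yaw=np.arctan2(M[1,1],M[0,1])-np.pi/2
p=[*s["position"][:2],yaw,s["position"][2]-zoff];print(np.round(p,4))
im={n:cv2.imread(f"pics/{n}{k}.png")[:,:,::-1] for n in C}
D=(-61.5,-14,20);c=[(-70,23,20),(70,23,20),(70,-23,20),(-70,-23,20)]
d=proj("side",world(p,D))[0];dl=proj("side",world([.5031,-.2401,.1,.004],D))[0]
print("side dot pred",d.round(2),"seen",red(im["side"],*d.round().astype(int),8).round(2))
print("side lower dot pred",dl.round(2),"seen",red(im["side"],*dl.round().astype(int),8).round(2))
print("px per mm x,y,z",[(proj("side",world(p,D)+np.eye(3)[i]*.001)[0]-d).round(2) for i in range(3)])
out=[]
for n in C:
    m=np.ascontiguousarray(cv2.resize(im[n],None,fx=8,fy=8,interpolation=2))
    for q in(p,[.5031,-.2401,.1,.004]):
        Q=((proj(n,world(q,c))+.5)*8).astype(int).reshape(-1,1,2);cv2.polylines(m,[Q],True,(0,255,0),1)
        for hx in(-59,59):
            if q is p: e=[(hx+4.75*np.cos(a),8+4.75*np.sin(a),20) for a in np.linspace(0,6.3,20)]
            else: e=[(hx,8,20),(hx,8,33)]
            cv2.polylines(m,[((proj(n,world(q,e))+.5)*8).astype(int).reshape(-1,1,2)],False,(255,0,255),1)
    x,y=((proj(n,world(p,(0,0,0)))[0]+.5)*8).astype(int)
    out.append(cv2.resize(m[y-400:y+500,x-420:x+420],(400,429))[:,:,::-1])
cv2.imwrite(f"pics/chk{k}.png",np.hstack(out))
```

```bash
python3 chk.py 1
```

```text
[ 0.5023 -0.2395  0.099   0.1228]
side dot pred [304.71 258.68] seen [304.4  259.15]
side lower dot pred [306.16 307.71] seen [306.11 307.99]
px per mm x,y,z [array([ 0.55, -0.21]), array([-0.3 , -0.38]), array([-0.01, -0.45])]
```

View pics/chk1.png

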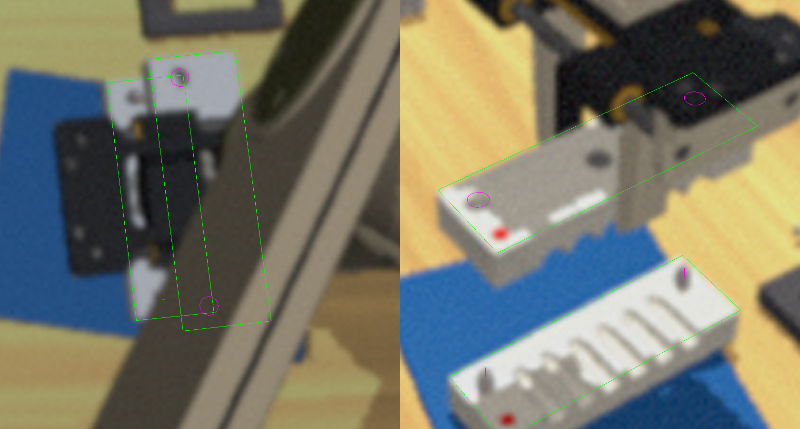

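In the tool's units: 0.015 m is 0.3, -0.0006 m is -0.012.

Emit:
send_path(rows=[0.04,-0.024,-0.012,0.2,0,0.04,0,0,0.3,0,0.04,0,0,0.3,0,0.04,0,0,0.3,0,0.04,0,0,0.2,0,0.04,0,0,0.14,0,0.04,0,0,0.08,0,0.04,0,0,0.04,0,0.04,0,0,0,0,0.04,0,0,0,0])

```text
clock: 8.4
position: [0.5041, -0.2407, 0.0483]
tool_rot: [-0.05, 0.999, -0.0, 0.0]
force: [0.9, 0.5, -2.9]
gripper_width: 0.0458
gripper_force: 30.0
```

```bash
python3 -c "
from h import *
to(.5036,-.2400,.0266,.1)
for n in C: cv2.imwrite(f'pics/{n}2.png',eyes.get_image(n)[:,:,::-1])"
python3 chk.py 2
```

```text
step [0.0004 0.0007 0.0217] turn 0.0002 pos [ 0.5041 -0.2407  0.0483] tilt [ 1.e-03 -6.e-04 -1.e+00] j [-0.54  0.17  1.77  0.    1.2  -2.21] F [ 0.9  0.5 -2.9] T [0.06 0.01 0.01] t 8.4
[ 0.504  -0.2407  0.1002  0.0457]
side dot pred [306.56 291.61] seen [306.35 292.04]
side lower dot pred [306.16 307.71] seen [306.1 308. ]
px per mm x,y,z [array([ 0.52, -0.22]), array([-0.28, -0.39]), array([-0.01, -0.4 ])]
```

View pics/chk2.png

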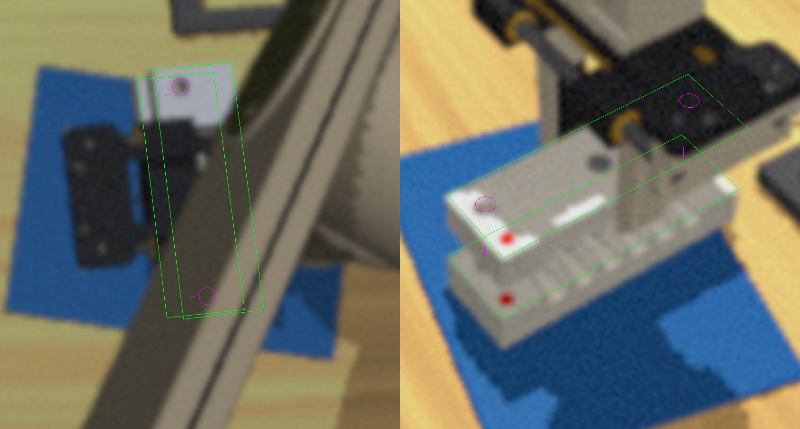

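Aligned to within about 0.5 mm, with the dots on the same end. I'll lower it gently onto the dowel noses.

In the tool's units: 0.003 m is 0.06, 0.0005 m is 0.01.

Emit:
send_path(rows=[0.04,0.008,0.01,0.06,0,0.04,0,0,0.06,0,0.04,0,0,0.04,0,0.04,0,0,0.04,0,0.04,0,0,0.04,0,0.04,0,0,0,0,0.04,0,0,0,0])

```text
clock: 9.2
position: [0.5031, -0.2399, 0.0356]
tool_rot: [-0.05, 0.999, 0.0, -0.0]
force: [0.5, 0.7, -2.2]
gripper_width: 0.0457
gripper_force: 30.0
```

```bash
python3 -c "
from h import *
to(.5035,-.2400,.0266,.1)"
```

```text
step [-0.0004 -0.0001  0.009 ] turn 0.0002 pos [ 0.5031 -0.2399  0.0356] tilt [-1.e-04  1.e-04 -1.e+00] j [-0.54  0.18  1.78  0.    1.18 -2.21] F [ 0.5  0.7 -2.2] T [ 0.02 -0.02 -0.03] t 9.2
```

Emit:
send_path(rows=[0.04,0,0,0.03,0,0.04,0,0,0.03,0,0.04,0,0,0.02,0,0.04,0,0,0.02,0,0.04,0,0,0.02,0,0.04,0,0,0,0,0.04,0,0,0,0])

```text
clock: 9.9
position: [0.5031, -0.2399, 0.0296]
tool_rot: [-0.05, 0.999, 0.0, -0.0]
force: [-0.1, 0.7, -3.0]
gripper_width: 0.0456
gripper_force: 30.0
```

```bash
python3 -c "
from h import *
to(.5035,-.2400,.0266,.1)"
```

```text
step [-0.0004 -0.0001  0.003 ] turn 0.0002 pos [ 0.5031 -0.2399  0.0296] tilt [-1.e-04  0.e+00 -1.e+00] j [-0.54  0.19  1.78 -0.    1.17 -2.21] F [-0.1  0.7 -3. ] T [-0.  0. -0.] t 9.9
```

In the tool's units: 0.001 m is 0.02, 0.0007 m is 0.014.

Emit:
send_path(rows=[0.04,0,0,0.02,0,0.04,0,0,0.014,0,0.04,0,0,0.01,0,0.04,0,0,0.006,0,0.04,0,0,0,0,0.04,0,0,0,0])

```text
clock: 10.5
position: [0.5032, -0.24, 0.0271]
tool_rot: [-0.05, 0.999, 0.0, -0.0]
force: [0.2, -0.4, -4.1]
gripper_width: 0.0461
gripper_force: 30.0
```

Emit:
send_path(rows=[0.04,0,0,0.006,0,0.04,0,0,0.006,0,0.04,0,0,0,0,0.04,0,0,0,0])

```text
clock: 10.9
position: [0.5032, -0.24, 0.0266]
tool_rot: [-0.05, 0.999, -0.0, 0.0]
force: [0.2, 0.7, -0.9]
gripper_width: 0.0461
gripper_force: 30.0
```

In the tool's units: 0.0003 m is 0.006.

Emit:
send_path(rows=[0.04,0,0,0.006,0,0.04,0,0,0.006,0,0.04,0,0,0,0,0.04,0,0,0,0])

```text
clock: 11.3
position: [0.5033, -0.24, 0.0266]
tool_rot: [-0.05, 0.999, -0.0, 0.0]
force: [-3.6, 2.4, 5.8]
gripper_width: 0.0461
gripper_force: 30.0
```

Emit:
send_path(rows=[0.04,0,0,0.006,0,0.04,0,0,0.006,0,0.04,0,0,0,0,0.04,0,0,0,0])

```text
clock: 11.7
position: [0.5033, -0.24, 0.0266]
tool_rot: [-0.05, 0.999, -0.0, -0.0]
force: [-6.6, 3.7, 11.1]
gripper_width: 0.0458
gripper_force: 30.0
```

In the tool's units: 0.0003 m is 0.006, 0.0002 m is 0.004.

Emit:
send_path(rows=[0.04,0.006,0.004,0,0,0.04,0,0,0.004,0,0.04,0,0,0,0,0.04,0,0,0,0])

```text
clock: 12.1
position: [0.5033, -0.24, 0.0266]
tool_rot: [-0.05, 0.999, -0.0, 0.0]
force: [-6.4, 2.9, 11.8]
gripper_width: 0.0458
gripper_force: 30.0
```

```bash
python3 -c "
from h import *
to(.5035,-.2400,.0266,.1)"
```

```text
step [-0.0002 -0.      0.    ] turn 0.0003 pos [ 0.5033 -0.24    0.0266] tilt [ 6.e-04 -4.e-04 -1.e+00] j [-0.54  0.19  1.78  0.    1.16 -2.21] F [-6.4  2.9 11.8] T [ 0.7   0.99 -0.01] t 12.1
```

In the tool's units: 0.0005 m is 0.01, 0.0003 m is 0.006.

Emit:
send_path(rows=[0.04,0.01,0.006,0,0,0.04,0.006,0.004,0.006,0,0.04,0,0,0,0,0.04,0,0,0,0,0.04,0,0,0,0])

```text
clock: 12.6
position: [0.5033, -0.24, 0.0267]
tool_rot: [-0.05, 0.999, -0.001, 0.001]
force: [-2.4, 1.4, 8.7]
gripper_width: 0.0458
gripper_force: 30.0
```

```bash
python3 -c "
from h import *
to(.5035,-.2400,.0266,.1)"
```

```text
step [-0.0002 -0.      0.0001] turn 0.0001 pos [ 0.5033 -0.24    0.0267] tilt [ 0.0024 -0.0012 -1.    ] j [-0.54  0.19  1.79  0.    1.16 -2.21] F [-2.4  1.4  8.7] T [ 0.53  0.48 -0.02] t 12.6
```

In the tool's units: 0.0003 m is 0.006.

Emit:
send_path(rows=[0.04,0,0,0.006,0,0.04,0,0,0.006,0,0.04,0,0,0,0,0.04,0,0,0,0,0.04,0,0,0,0])

```text
clock: 13.1
position: [0.5033, -0.24, 0.0266]
tool_rot: [-0.05, 0.999, -0.001, 0.001]
force: [-4.6, 3.3, 14.3]
gripper_width: 0.0455
gripper_force: 30.0
```

```bash
python3 -c "
from h import *
to(.5035,-.2400,.0266,.1)"
```

```text
step [-0.0002 -0.     -0.    ] turn 0.0002 pos [ 0.5033 -0.24    0.0266] tilt [ 0.0023 -0.0012 -1.    ] j [-0.54  0.19  1.79  0.    1.16 -2.21] F [-4.6  3.3 14.3] T [0.8  0.95 0.01] t 13.1
```

In the tool's units: 0.0001 m is 0.002.

Emit:
send_path(rows=[0.04,0,0,0.002,0,0.04,0,0,0,0,0.04,0,0,0,0,0.04,0,0,0,0,0.04,0,0,0,0,0.04,0,0,0,0,0.04,0,0,0,0,0.04,0,0,0,0,0.04,0,0,0,0,0.04,0,0,0,0])

```text
clock: 14.1
position: [0.5033, -0.24, 0.0266]
tool_rot: [-0.05, 0.999, -0.001, 0.001]
force: [-5.2, 2.8, 15.1]
gripper_width: 0.0457
gripper_force: 30.0
```

```bash
python3 -c "
from h import *
to(.5035,-.2400,.0266,.1)
for n in C: cv2.imwrite(f'pics/{n}3.png',eyes.get_image(n)[:,:,::-1])"
python3 chk.py 3
```

```text
step [-0.0002 -0.      0.    ] turn 0.0002 pos [ 0.5033 -0.24    0.0266] tilt [ 0.0023 -0.0012 -1.    ] j [-0.54  0.19  1.79  0.    1.16 -2.21] F [-5.2  2.8 15.1] T [0.93 1.03 0.  ] t 14.1
[ 0.5033 -0.24    0.1003  0.024 ]
side dot pred [306.1  300.03] seen [305.85 300.47]
side lower dot pred [306.16 307.71] seen [305.81 300.66]
px per mm x,y,z [array([ 0.51, -0.22]), array([-0.27, -0.39]), array([-0.01, -0.39])]
```

View pics/chk3.png

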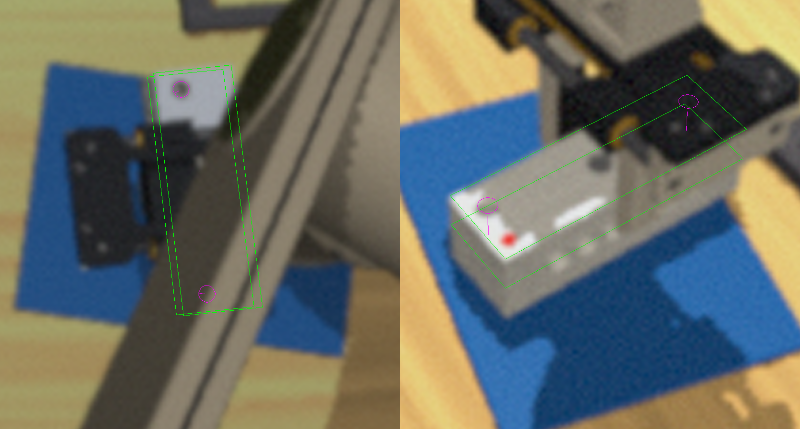

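The halves are closed: TCP height is 26.6 mm as predicted, and the dots match. My sideways relief tilted the tool by about 2 mrad. I'll undo it so the faces stay flat and keep 15 N.

In the tool's units: -0.0004 m is -0.008, -0.0003 m is -0.006.

Emit:
send_path(rows=[0.04,-0.008,-0.004,-0.006,0,0.04,-0.008,-0.006,-0.006,0,0.04,0,0,0,0,0.04,0,0,0,0,0.04,0,0,0,0])

```text
clock: 14.7
position: [0.5033, -0.24, 0.0266]
tool_rot: [-0.05, 0.999, -0.0, 0.0]
force: [-7.1, 4.4, 15.2]
gripper_width: 0.0456
gripper_force: 30.0
```

```bash
python3 -c "
from h import *
to(.5035,-.2400,.0266,.1)"
```

```text
step [-0.0002 -0.      0.    ] turn 0.0003 pos [ 0.5033 -0.24    0.0266] tilt [ 6.e-04 -4.e-04 -1.e+00] j [-0.54  0.19  1.78 -0.    1.16 -2.21] F [-7.1  4.4 15.2] T [ 0.86  1.29 -0.02] t 14.7
```

Flat again: tilt under 1 mrad, push steady at 15 N. I'll hold for 1 s, then hand in.

Emit:
send_path(rows=[0.04,0,0,0,0,0.04,0,0,0,0,0.04,0,0,0,0,0.04,0,0,0,0,0.04,0,0,0,0,0.04,0,0,0,0,0.04,0,0,0,0,0.04,0,0,0,0,0.04,0,0,0,0,0.04,0,0,0,0])

```text
clock: 15.7
position: [0.5033, -0.24, 0.0266]
tool_rot: [-0.05, 0.999, -0.0, 0.0]
force: [-6.4, 3.8, 14.8]
gripper_width: 0.0456
gripper_force: 30.0
```

```bash
python3 -c "
from workcell import arm, eyes
print(arm.sign_off())"
```

```text
the job is handed in; nothing more can be done
None
```

The mould is closed with the red dots matched and handed in at 15.7 s, the gripper still holding the upper half and pressing down with about 15 N; there is also a sideways load of about 7 N, and the lower half has not visibly moved.

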